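# Push the pump dispenser and the spoon rest back against the crate's rim

### The arm

A 6-joint arm with a two-finger parallel gripper is mounted at the origin on the work surface. World frame = base frame: x ahead of the robot, y to its left, z up, the work surface at z = 0. Lengths are in m, angles in rad, forces in N, time in s.
With the tool pointing down it reaches from about 0.325 to 0.775 m from the base axis. Payload 5.5 kg.
Tool frame: the origin (TCP) lies on the centre line of the jaws, within the pads' length; the fingertips stand 14 mm ahead of it and the grasp point (between the pads) lies 5 mm behind it (bot.nose_length is the distance from the TCP to the fingertips, in m); y points along the fingers, z is the direction in which the jaws open and shut, and the axes are right-handed (so a half turn about y gives the same grasp; the last joint's range is limited). The gripper opens to 88 mm and grips with 3 to 60 N. Pads are 20 mm wide; open, the fingers measure 115 mm over their backs; the gripper's body (75 mm by 178 mm) begins 61 mm behind the grasp point.
Start: joints at [1.185, 0.091, 1.231, -0, 1.82, -0.057], TCP at [0.194, 0.568, 0.237] pointing down, gripper open.
Joint ranges: [-2.87, 2.87], [-0.86, 2.18], [0.17, 2.46], [-1.51, 4.65], [0.06, 2.69], [-2.65, 2.65]. Speed limits (rad/s): [2.57, 2.57, 3.01, 3.14, 3.14, 3.14].

### API

Orientations are given as a unit quaternion [w, x, y, z].
In Python, from bench import bot gives the robot as it stands. The module is installed in compiled form; this text tells all that it offers.
- The arm moves only by the shell command python3 -m inch 'ROWS' [OPENING] [FORCE]. ROWS is JSON, a list of rows, each a list of 6 numbers: the shift along the tool's x, y, z in units of 1 m (1.0 is 1 m), then the turn, a rotation vector about the tool's x, y, z in units of pi rad (1.0 is pi rad). A call has exactly 8 rows; each row is the pose to reach, as a shift and turn from the pose commanded when the call began, along the tool's axes at that moment, turning the shorter way round; what a row does not reach only later rows make up. A row lasts 1/8 s, in which the tool goes at most 62.5 mm and 10.7 degrees, less where a joint would pass 70% of its speed; a pose out of reach is approached as far as the arm can. A call with a number of a shift or a turn outside -1 to 1 is refused whole. A call with a gripper value outside its range is refused whole. OPENING is the closure in counts, from 0 (fully open) to 255 (shut), set as the call begins (- or left out, the last holds). The fingers move at their own pace and stop on an object; FORCE is the grip in N (left out, the last holds). Time passes only in rows, so rows that repeat a pose let the fingers close, or fill a call up. It gives the time, the measured TCP pose, the force and the opening at its end, in the units of the state.
- bot.get_state(): the state, without advancing time (a new reading comes with each control period).
- bot.get_image(name): name is "side" or "top" or "wrist"; returns a dict with "pixels" (480x640x3 uint8, blue, green, red), "K" (3x3 intrinsics, pixels), "xyz" and "attitude" of the camera in the world. Camera axes: x right, y down, z forward; pixel columns grow to the right and rows downward; lengths in m; the calibration is good to about 2 mm. A picture is of the moment at which its call begins. There is no depth.
- bot.job_done(): hands the job in, once; it reports no verdict.
The state is a dict: "time_s": time; "joint_positions": joint angles; "qd": joint speeds; "joint_torque": joint torques, N m; "ee_pos": TCP position; "tcp_rot": TCP orientation; "contact_force": force on the tool from outside, world axes, zero at the start; "wrist_torque": the same for the moment, N m; "gripper_width": finger opening in m.
Only numpy, scipy, OpenCV 4.12 (cv2) and the standard library are available. Lean on these libraries where they do the work, as an engineer would, in place of code of your own. Each camera call takes 0.05 s, during which the arm holds its last target.

### The job

The push-top dispenser and the plastic spoon rest have been left too near the robot's edge of the crate. Push each gently along the crate top, never gripping or lifting it, back against the raised rim on the far side: the dispenser into the gap between the coffee jar and the steel mug, and the spoon rest straight back to the free stretch of rim to the right of those two (seen from the robot), its long side flush along the rim. Do not press the pump or tip the dispenser, and leave everything else standing where it is.

Things in the scene. Friction and masses are not known exactly. Their poses are not given: they have to be found in the camera images.
- crate: The shelf: two blue-grey plastic crates on their sides, one on the other, fixed. Origin on the flat top surface (z = 0 of the world); its x axis points away from the robot to the rim, y to the left, z up; it is placed with a small yaw. The flat top runs from x = -0.155 (the edge near the robot, a drop) to x = +0.145 m, y = -0.34 to +0.34 m. The raised rim of the crate's mouth is a straight bar along y from x = +0.145 to +0.170 m, its top 12 mm above the flat top
- dispenser: White round push-top dispenser canister, loose, 200 to 420 g: straight-sided body 80 mm in diameter up to 60 mm high, then a shoulder and a dished push top 63 mm across, 89 mm high in all. Origin at the centre of its underside, z up. It slides with a friction coefficient of about 0.6
- pump (a joint): The dispenser's sprung push top: 0 up (at rest), 0.005 m pressed right down; about 5 N
- spoon_rest: Black plastic spoon rest, loose, 90 to 145 g: a shallow open tray 80 mm (its x) by 130 mm (its y, the long side) by 22 mm high with 5 mm upright walls and corners cut off by 14 mm. Origin at the centre of its underside, z up; at the start its +x side faces the rim, skewed up to 0.4 rad
- jar: Glass coffee jar with a red lid, 86 mm in diameter, 150 mm high, loose, standing just in front of the rim. Origin at the centre of its underside. It and the mug stand 207 mm apart, centre to centre along the rim; either may be the left one
- mug: Stainless mug, 80 mm in diameter, 85 mm high, loose, standing just in front of the rim; its handle stands out 37 mm towards the robot. Origin at the centre of its underside
- bowl: Small white ceramic bowl, 90 mm in diameter, 45 mm high, loose, to leave alone; stands on the left near the robot's edge. Origin at the centre of its underside
- tin: Steel sugar tin, 54 mm in diameter, 69 mm high, loose, to leave alone; stands at the right-hand end by the rim. Origin at the centre of its underside
- cups: Stack of small paper cups, 61 mm in diameter, 76 mm high, loose, to leave alone; stands at the right-hand end near the robot's edge. Origin at the centre of its underside
- teaspoon: Steel teaspoon 130 mm long, lying along x at the left-hand end of the crate, loose, to leave alone. Origin at its middle
There are look-alikes about, which are no part of the job. What is shaped like the mug but purple is not meant.

How it is judged:
By the outcome, as a careful person would: the job done as asked, in the order asked, and still so for the second after the job is handed in, with the robot touching nothing.
It also fails if it takes over 61 s, if anything falls off the work surface, if the arm or the gripper's body presses on something with over 40 N, if the wrist force passes 120 N, or if a joint passes its speed limit or range.

## Working session

There is one attempt and no reset: what is moved stays moved. The work goes in short steps, Python scripts to look and compute and a shell command to move; the robot and the scene stay as the last step left them, time stands still between calls to the robot, and variables do not carry over. Pictures are saved under pics/ and viewed, and the job is handed in when it is done.

```bash
mkdir -p pics
cat > h.py <<'E'
import numpy as np, cv2
from bench import bot
from scipy.spatial.transform import Rotation as R
E
python3 - <<'E'
from h import *
s=bot.get_state(); print(s)
for n in ("top","side"):
    im=bot.get_image(n); cv2.imwrite(f"pics/{n}0.png",im["pixels"]); np.savez(f"pics/{n}0.npz",**im)
    print(n,im["K"],im["xyz"],im["attitude"])
E
```

```text
{'time_s': 0.0, 'joint_positions': array([ 1.18531503e+00,  9.18441732e-02,  1.23187816e+00,  3.33879824e-06,
        1.81980681e+00, -5.67422247e-02]), 'qd': array([-0.00038674, -0.0011871 , -0.00101563,  0.00096882,  0.00083009,
        0.00149128]), 'joint_torque': array([-1.41626115e-03, -4.46472287e+01, -4.06439531e+01,  6.97382237e-02,
        2.99413421e-02, -1.43480133e-04]), 'ee_pos': array([0.19363154, 0.56760784, 0.23552002]), 'tcp_rot': array([-0.69690818,  0.69824365, -0.11585509,  0.11555255]), 'contact_force': array([-0.83852465,  0.12529253,  0.47393691]), 'wrist_torque': array([0.04660191, 0.04615325, 0.03616664]), 'gripper_width': 0.08728138647802712}
top [[585.62170841   0.         311.63966366]
 [  0.         585.62170841 245.41634403]
 [  0.           0.           1.        ]] [0.33466091 0.03256656 1.34480125] [-0.0255279   0.71342996 -0.69916542  0.03916285]
side [[467.18418361   0.         314.32535128]
 [  0.         467.18418361 242.33104591]
 [  0.           0.           1.        ]] [ 0.30172692 -0.86610477  0.77387173] [-0.43445401  0.89627915 -0.08101598  0.03701098]
```

View pics/top0.png

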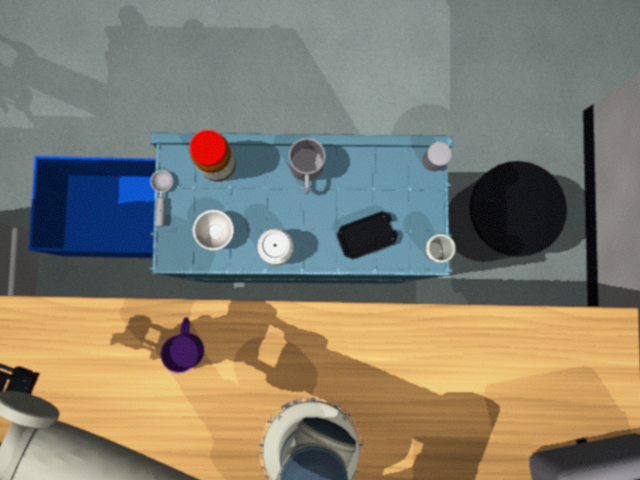

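View pics/side0.png

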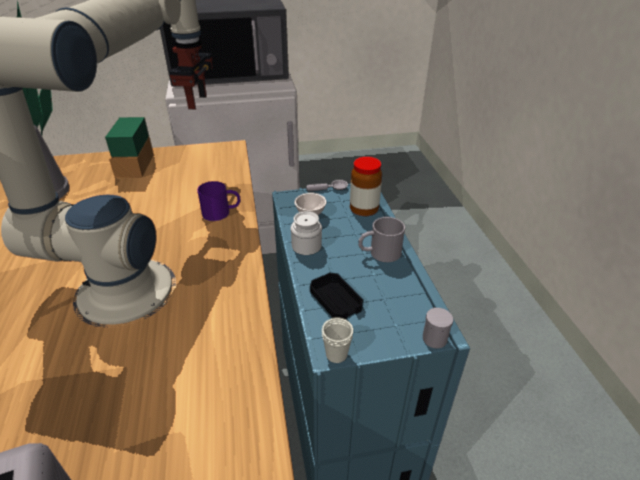

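The top view (up = +x, left = +y) shows the jar at about (210,150) on the left and the mug at (307,158). The dispenser is at (275,246), the spoon rest at (367,235), the bowl at (213,230), the tin at (438,155) and the cups at (440,248). Next I'll measure them.

```bash
cat >> h.py <<'E'
def quat(q): return R.from_quat([q[1],q[2],q[3],q[0]])
def ray(im,uv,z):
    uv=np.atleast_2d(np.asarray(uv,float)); K=im["K"]
    d=np.c_[(uv[:,0]-K[0,2])/K[0,0],(uv[:,1]-K[1,2])/K[1,1],np.ones(len(uv))]
    d=quat(im["attitude"]).apply(d); t=(z-im["xyz"][2])/d[:,2]
    return (im["xyz"]+d*t[:,None])
def proj(im,p):
    c=quat(im["attitude"]).inv().apply(np.atleast_2d(p)-im["xyz"]); q=c@im["K"].T; return q[:,:2]/q[:,2:]
E
python3 - <<'E'
from h import *
im=np.load("pics/top0.npz"); p=im["pixels"]
c=cv2.resize(p[125:285,145:465],None,fx=2.5,fy=2.5,interpolation=cv2.INTER_CUBIC); cv2.imwrite("pics/crop0.png",c)
s=np.load("pics/side0.npz")["pixels"]
cv2.imwrite("pics/crops0.png",cv2.resize(s[140:380,260:480],None,fx=2.5,fy=2.5,interpolation=cv2.INTER_CUBIC))
E
```

```text
(no output)
```

View pics/crop0.png

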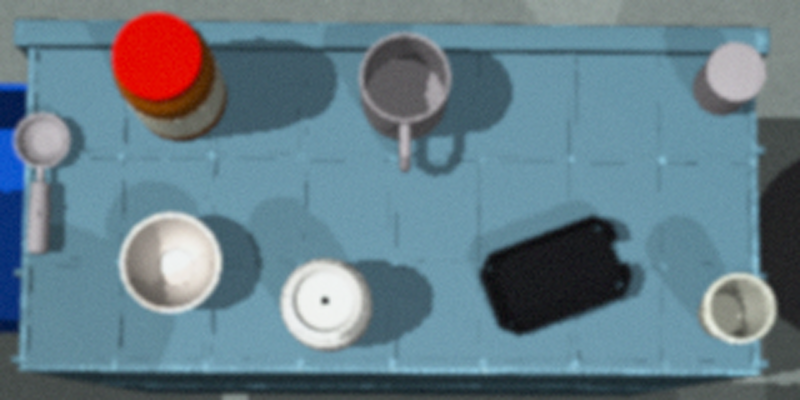

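View pics/crops0.png

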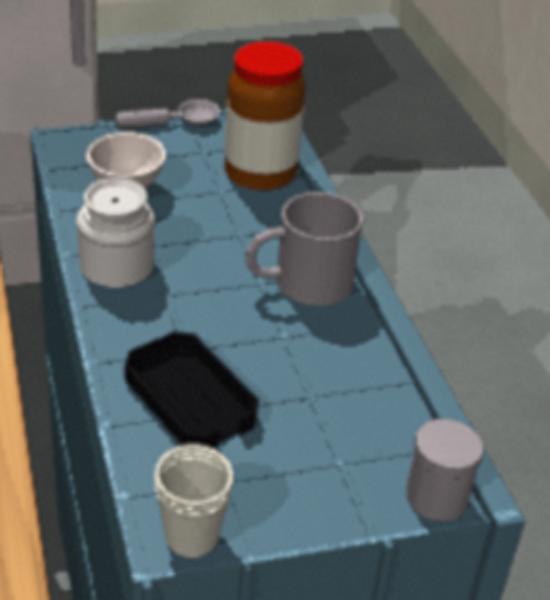

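Run:
```python
from h import *
im=dict(np.load("pics/top0.npz")); p=im["pixels"].astype(np.uint8)
def f(xy): xy=np.atleast_2d(xy); return np.c_[145+(xy[:,0]+.5)/2.5-.5,125+(xy[:,1]+.5)/2.5-.5]
L=lambda a,z: ray(im,f(a),z)[:,:2].round(4)
print("rim back top",L([[15,20],[768,28]],.012))
print("rim front top",L([[20,46],[768,53]],.012))
print("near edge",L([[20,369],[760,374]],0))
print("left/right edge",L([[25,55],[18,365],[757,60],[762,372]],0))
hsv=cv2.cvtColor(p,cv2.COLOR_BGR2HSV)
# dark spoon rest
m=((p.max(2)<45)).astype(np.uint8); m[:, :330]=0; m[:,410:]=0; m[:205]=0;m[265:]=0
cs,_=cv2.findContours(m,cv2.RETR_EXTERNAL,cv2.CHAIN_APPROX_NONE); c=max(cs,key=cv2.contourArea)
for z in (0,.022,):
  w=ray(im,c[:,0,:],z)[:,:2].astype(np.float32)*1000
  r=cv2.minAreaRect(w); print("rest",z,r,cv2.contourArea(c), cv2.boxPoints(r).round(0).tolist())
# circles
for n,(x,y),rad,z in [("disp",(326,304),44,.06),("disp dot",(325,300),44,.088),("bowl",(171,261),50,.045),("mug",(405,79),45,.085),("jar",(157,57),45,.15),("tin",(736,72),30,.069),("cups",(738,309),37,.076)]:
  a=L([[x,y],[x+rad,y],[x-rad,y],[x,y-rad],[x,y+rad]],z); print(n,a[0],"diam",np.linalg.norm(a[1]-a[2]).round(4))
print("handle tip",L([[404,168]],.045),L([[404,168]],.06))
```

```text
rim back top [[ 0.7112  0.3854]
 [ 0.7212 -0.3148]]
rim front top [[ 0.6868  0.3798]
 [ 0.6973 -0.3148]]
near edge [[ 0.389   0.3697]
 [ 0.3981 -0.3097]]
left/right edge [[ 0.6815  0.3779]
 [ 0.3926  0.3716]
 [ 0.6936 -0.3075]
 [ 0.4    -0.3115]]
rest 0 ((485.9250793457031, -120.27045440673828), (77.69937896728516, 129.0860137939453), 21.292510986328125) 1667.5 [[426.0, -74.0], [473.0, -195.0], [546.0, -166.0], [499.0, -46.0]]
rest 0.022 ((483.4505310058594, -117.77008819580078), (76.42826843261719, 126.97418212890625), 21.292407989501953) 1667.5 [[425.0, -72.0], [471.0, -191.0], [542.0, -163.0], [496.0, -45.0]]
disp [0.4492 0.0893] diam 0.0773
disp dot [0.4501 0.089 ] diam 0.0757
bowl [0.4861 0.2288] diam 0.0888
mug [0.6463 0.024 ] diam 0.0789
jar [0.6438 0.2304] diam 0.0744
tin [ 0.6638 -0.2712] diam 0.0538
cups [ 0.451  -0.2711] diam 0.0649
handle tip [[0.5747 0.023 ]] [[0.572  0.0231]]
```

```bash
cat >> h.py <<'E'
def target(heading,tilt,zsign=None):
    s=bot.get_state(); Rc=quat(s["tcp_rot"])
    y=np.array([np.sin(tilt)*np.cos(heading),np.sin(tilt)*np.sin(heading),-np.cos(tilt)])
    best=None
    for sg in (1,-1):
        z=sg*np.array([-np.sin(heading),np.cos(heading),0]); x=np.cross(y,z)
        Rt=R.from_matrix(np.c_[x,y,z]); rv=(Rc.inv()*Rt).as_rotvec()
        if best is None or np.linalg.norm(rv)<np.linalg.norm(best[0]): best=(rv,Rt)
    return s,Rc,best
def plan(pos,heading,tilt):
    s,Rc,(rv,Rt)=target(heading,tilt)
    print("shift",Rc.inv().apply(np.array(pos)-s["ee_pos"]).round(4),"turn",(rv/np.pi).round(4),"deg",np.degrees(np.linalg.norm(rv)).round(1))
    print("axes x,y,z:",Rc.as_matrix().T.round(3).tolist(), "t",s["time_s"],s["ee_pos"].round(4),s["contact_force"].round(1),s["joint_positions"].round(2))
E
python3 - <<'E'
from h import *
h=np.arctan2(.1257,.6516);print(h)
plan([.36,.36*np.tan(h),.22],h,np.pi/4)
E
```

```text
0.1905688195522376
shift [ 0.3183  0.0163 -0.4178] turn [ 0.0654 -0.1564 -0.2444] deg 53.5
axes x,y,z: [[0.946, -0.323, -0.0], [-0.001, -0.002, -1.0], [0.323, 0.946, -0.002]] t 0.1 [0.1936 0.5676 0.2356] [-0.2 -0.7  0. ] [ 1.19  0.09  1.23  0.    1.82 -0.06]
```

```bash
python3 -m inch '[[0.08,0.004,-0.105,0,0,0],[0.12,0.006,-0.15,0.01,-0.03,-0.05],[0.16,0.01,-0.2,0.02,-0.06,-0.1],[0.2,0.01,-0.25,0.04,-0.1,-0.15],[0.24,0.015,-0.31,0.05,-0.13,-0.2],[0.28,0.016,-0.36,0.065,-0.156,-0.244],[0.318,0.016,-0.418,0.065,-0.156,-0.244],[0.318,0.016,-0.418,0.065,-0.156,-0.244]]' 128 5
python3 - <<'E'
from h import *
h=.1906
plan([.36,.36*np.tan(h),.10],h,np.pi/4)
E
```

```text
time_s: 1.1
ee_pos: [0.4085, 0.2475, 0.2392]
tcp_rot: [0.67, -0.641, -0.317, -0.201]
contact_force: [-0.6, 0.3, -0.7]
gripper_width: 0.0439
shift [-0.1543  0.0517 -0.1642] turn [ 0.0102 -0.0001 -0.0112] deg 2.7
axes x,y,z: [[0.718, 0.138, 0.682], [0.675, 0.098, -0.731], [-0.167, 0.986, -0.023]] t 1.1 [0.4085 0.2475 0.2392] [-0.6  0.3 -0.7] [ 0.75 -0.86  2.11 -0.42  1.26 -1.  ]
```

Run:
```python
from h import *
h=.1906
plan([.375*np.cos(h),.375*np.sin(h),.16],h,np.radians(15))
```

```text
shift [-0.1072  0.0135 -0.1653] turn [ 0.0099 -0.0028  0.1554] deg 28.0
axes x,y,z: [[0.718, 0.138, 0.682], [0.675, 0.098, -0.731], [-0.167, 0.986, -0.023]] t 1.1 [0.4085 0.2475 0.2392] [-0.6  0.3 -0.7] [ 0.75 -0.86  2.11 -0.42  1.26 -1.  ]
```

```bash
python3 -m inch '[[0,0,-0.05,0.01,0,0.055],[0,0,-0.1,0.01,0,0.11],[-0.03,0,-0.14,0.01,-0.003,0.155],[-0.07,0.01,-0.165,0.01,-0.003,0.155],[-0.107,0.0135,-0.165,0.01,-0.003,0.155],[-0.107,0.0135,-0.165,0.01,-0.003,0.155],[-0.107,0.0135,-0.165,0.01,-0.003,0.155],[-0.107,0.0135,-0.165,0.01,-0.003,0.155]]'
python3 - <<'E'
from h import *
h=.1906
plan([.375*np.cos(h),.375*np.sin(h),.036],h,np.radians(15))
E
```

```text
time_s: 2.1
ee_pos: [0.3685, 0.0723, 0.163]
tcp_rot: [0.707, -0.689, -0.16, -0.027]
contact_force: [0.1, 0.5, 0.1]
gripper_width: 0.0438
shift [-0.034   0.1224 -0.0012] turn [-0.0001 -0.      0.0016] deg 0.3
axes x,y,z: [[0.947, 0.183, 0.264], [0.259, 0.05, -0.965], [-0.189, 0.982, 0.0]] t 2.1 [0.3685 0.0723 0.163 ] [0.1 0.5 0.1] [ 0.08 -0.83  2.09  0.03  1.62 -1.68]
```

```bash
python3 -m inch '[[-0.012,0.045,-0.001,0,0,0],[-0.024,0.09,-0.001,0,0,0],[-0.034,0.122,-0.001,0,0,0],[-0.034,0.122,-0.001,0,0,0],[-0.034,0.122,-0.001,0,0,0],[-0.034,0.122,-0.001,0,0,0],[-0.034,0.122,-0.001,0,0,0],[-0.034,0.122,-0.001,0,0,0]]'
python3 - <<'E'
from h import *
h=.1906
plan([.395*np.cos(h),.395*np.sin(h),.036],h,np.radians(15))
for n in ("top","side"):
    im=bot.get_image(n); np.savez(f"pics/{n}1.npz",**im)
    p=im["pixels"]; p=p[125:285,145:465] if n=="top" else p[140:380,240:480]
    cv2.imwrite(f"pics/{n}1.png",cv2.resize(p,None,fx=2.5,fy=2.5,interpolation=cv2.INTER_CUBIC))
E
```

```text
time_s: 3.1
ee_pos: [0.3671, 0.0708, 0.0352]
tcp_rot: [0.707, -0.689, -0.159, -0.027]
contact_force: [-0.3, 0.1, 0.0]
gripper_width: 0.0436
shift [0.0206 0.0048 0.0001] turn [-0.0001 -0.0003  0.0011] deg 0.2
axes x,y,z: [[0.948, 0.182, 0.262], [0.257, 0.05, -0.965], [-0.189, 0.982, 0.0]] t 3.1 [0.3671 0.0708 0.0352] [-0.3  0.1  0. ] [ 0.07 -0.86  2.33  0.03  1.4  -1.69]
```

View pics/top1.png

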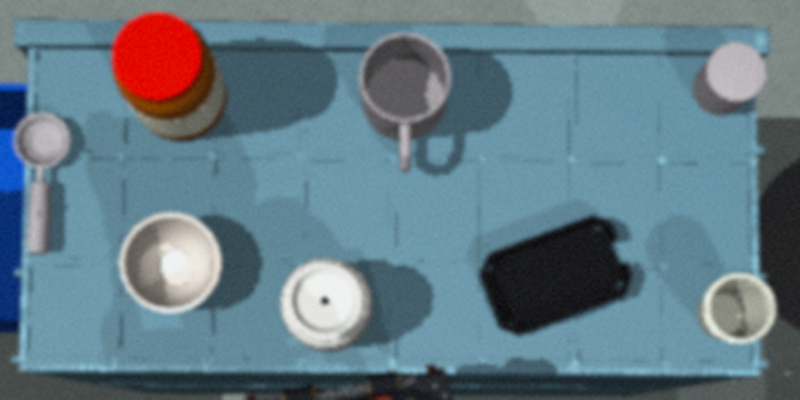

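View pics/side1.png

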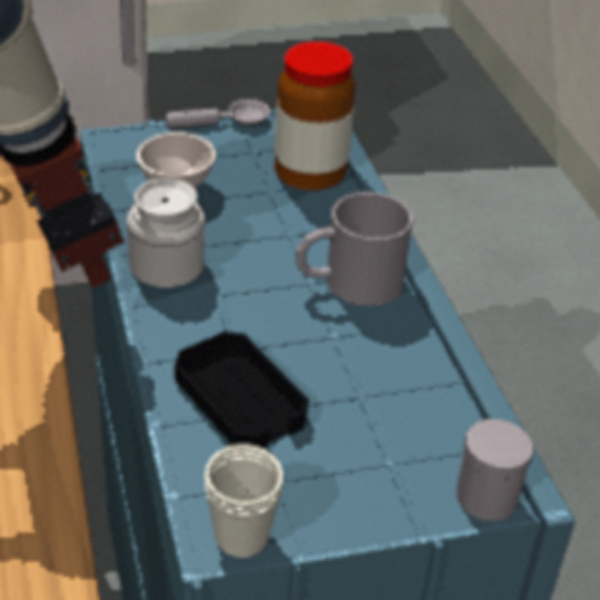

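The finger cradle (44 mm open) sits low behind the dispenser at the near edge and lines up with it. I'll start a slow push.

```bash
python3 -m inch '[[0.008,0.002,0,0,0,0],[0.016,0.004,0,0,0,0],[0.024,0.0064,0,0,0,0],[0.032,0.0086,0,0,0,0],[0.038,0.010,0,0,0,0],[0.046,0.0123,0,0,0,0],[0.054,0.0145,0,0,0,0],[0.062,0.0166,0,0,0,0]]'
python3 - <<'E'
from h import *
h=.1906
plan([.49*np.cos(h),.49*np.sin(h),.036],h,np.radians(45))
im=bot.get_image("top"); np.savez("pics/top2.npz",**im)
cv2.imwrite("pics/top2.png",cv2.resize(im["pixels"][125:285,145:465],None,fx=2.5,fy=2.5,interpolation=cv2.INTER_CUBIC))
E
```

```text
time_s: 4.2
ee_pos: [0.4303, 0.0829, 0.0345]
tcp_rot: [0.707, -0.689, -0.159, -0.026]
contact_force: [-1.3, -1.4, -0.4]
gripper_width: 0.044
shift [0.0504 0.0121 0.0002] turn [ 0.     -0.0004 -0.166 ] deg 29.9
axes x,y,z: [[0.948, 0.182, 0.261], [0.256, 0.05, -0.965], [-0.188, 0.982, 0.001]] t 4.2 [0.4303 0.0829 0.0345] [-1.3 -1.4 -0.4] [ 0.09 -0.59  2.18  0.03  1.29 -1.67]
```

View pics/top2.png

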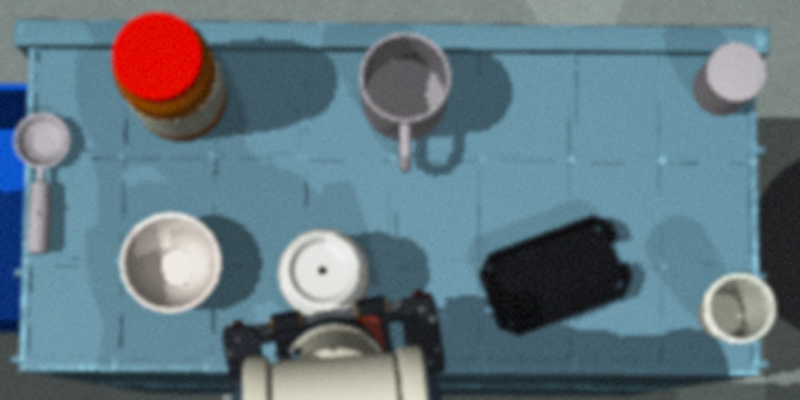

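```bash
python3 - <<'E'
from h import *
im=dict(np.load("pics/top2.npz"))
f=lambda x,y:[145+(x+.5)/2.5-.5,125+(y+.5)/2.5-.5]
print(ray(im,[f(323,270)],.088),ray(im,[f(323,273)],.06))
s=bot.get_state();print(s["ee_pos"],np.arctan2(s["ee_pos"][1],s["ee_pos"][0]))
E
python3 -m inch '[[0.006,0.0015,0,0,0,-0.02],[0.012,0.003,0,0,0,-0.04],[0.018,0.0045,0,0,0,-0.06],[0.025,0.006,0,0,0,-0.08],[0.031,0.0075,0,0,0,-0.1],[0.037,0.009,0,0,0,-0.125],[0.043,0.0105,0,0,0,-0.145],[0.05,0.012,0,0,0,-0.166]]'
python3 - <<'E'
from h import *
h=.1906
plan([.55*np.cos(h),.55*np.sin(h),.036],h,np.radians(45))
im=bot.get_image("top"); np.savez("pics/top3.npz",**im)
cv2.imwrite("pics/top3.png",cv2.resize(im["pixels"][125:285,145:465],None,fx=2.5,fy=2.5,interpolation=cv2.INTER_CUBIC))
E
```

```text
[[0.47607856 0.0913518  0.088     ]] [[0.47656808 0.09259454 0.06      ]]
[0.43106077 0.08301096 0.03479674] 0.19024478177049692
time_s: 5.25
ee_pos: [0.4993, 0.0962, 0.0425]
tcp_rot: [0.678, -0.627, -0.326, -0.202]
contact_force: [-1.6, 0.9, -0.5]
gripper_width: 0.0437
shift [0.0254 0.0335 0.0002] turn [ 0.0001 -0.0004 -0.0053] deg 1.0
axes x,y,z: [[0.706, 0.135, 0.695], [0.683, 0.131, -0.719], [-0.188, 0.982, 0.001]] t 5.25 [0.4993 0.0962 0.0425] [-1.6  0.9 -0.5] [ 0.07 -0.85  2.46  0.12  0.77 -1.75]
```

View pics/top3.png

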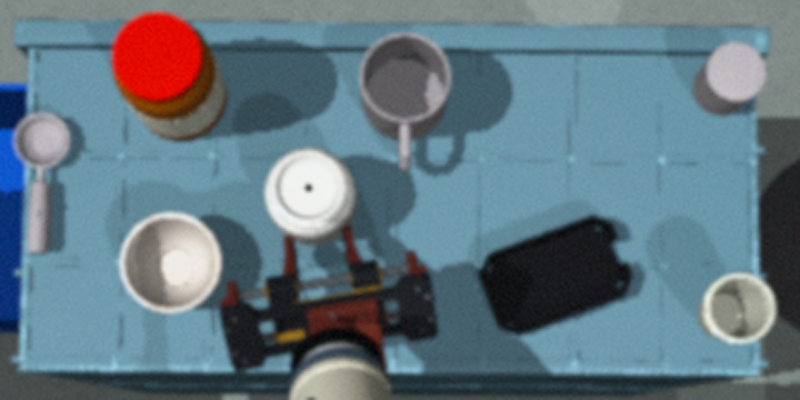

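```bash
python3 -m inch '[[0.005,0.005,0,0,0,0],[0.010,0.010,0,0,0,0],[0.014,0.015,0,0,0,0],[0.018,0.020,0,0,0,0],[0.022,0.025,0,0,0,0],[0.026,0.031,0,0,0,0],[0.030,0.036,0,0,0,0],[0.034,0.041,0,0,0,0]]'
python3 - <<'E'
from h import *
h=.1906
plan([.607*np.cos(h),.607*np.sin(h),.036],h,np.radians(45))
im=bot.get_image("top"); np.savez("pics/top4.npz",**im)
cv2.imwrite("pics/top4.png",cv2.resize(im["pixels"][125:285,145:465],None,fx=2.5,fy=2.5,interpolation=cv2.INTER_CUBIC))
E
```

```text
time_s: 6.3
ee_pos: [0.5517, 0.1062, 0.0371]
tcp_rot: [0.678, -0.627, -0.326, -0.202]
contact_force: [-2.2, -1.2, 2.2]
gripper_width: 0.0436
shift [0.0317 0.0322 0.0003] turn [ 0.0001 -0.0003 -0.0054] deg 1.0
axes x,y,z: [[0.706, 0.135, 0.695], [0.682, 0.131, -0.719], [-0.188, 0.982, 0.001]] t 6.3 [0.5517 0.1062 0.0371] [-2.2 -1.2  2.2] [ 0.09 -0.59  2.33  0.12  0.64 -1.74]
```

View pics/top4.png

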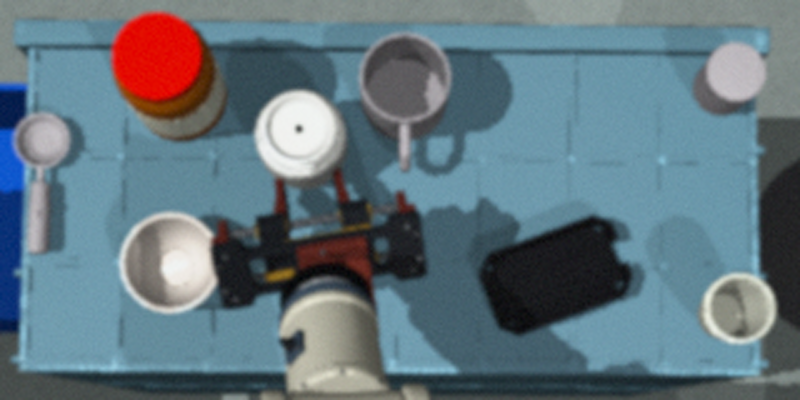

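Run:
```python
from h import *
im=dict(np.load("pics/top4.npz"))
f=lambda x,y:[145+(x+.5)/2.5-.5,125+(y+.5)/2.5-.5]
print(ray(im,[f(299,128)],.088),ray(im,[f(300,135)],.06))
print(ray(im,[f(325,300)],.088))
```

```text
[[0.59992882 0.11533587 0.088     ]] [[0.59954234 0.11612384 0.06      ]]
[[0.45012787 0.08897811 0.088     ]]
```

```bash
python3 -m inch '[[0.0045,0.0043,0,0,0,0],[0.009,0.0087,0,0,0,0],[0.0135,0.013,0,0,0,0],[0.018,0.0174,0,0,0,0],[0.0225,0.0217,0,0,0,0],[0.027,0.026,0,0,0,0],[0.031,0.030,0,0,0,0],[0.0345,0.0334,0,0,0,0]]'
python3 - <<'E'
from h import *
h=.1906
plan([.607*np.cos(h),.607*np.sin(h),.036],h,np.radians(45))
for n in ("top","side"):
    im=bot.get_image(n); np.savez(f"pics/{n}5.npz",**im)
    p=im["pixels"]; p=p[125:285,145:465] if n=="top" else p[140:380,240:480]
    cv2.imwrite(f"pics/{n}5.png",cv2.resize(p,None,fx=2.5,fy=2.5,interpolation=cv2.INTER_CUBIC))
E
```

```text
time_s: 7.35
ee_pos: [0.5988, 0.1153, 0.0372]
tcp_rot: [0.678, -0.627, -0.326, -0.202]
contact_force: [-0.9, 0.3, -0.7]
gripper_width: 0.0438
shift [-0.0028 -0.0011  0.0002] turn [ 0.0001 -0.0004 -0.0054] deg 1.0
axes x,y,z: [[0.706, 0.135, 0.695], [0.682, 0.131, -0.719], [-0.188, 0.982, 0.001]] t 7.35 [0.5988 0.1153 0.0372] [-0.9  0.3 -0.7] [ 0.1  -0.4   2.2   0.12  0.58 -1.73]
```

View pics/top5.png

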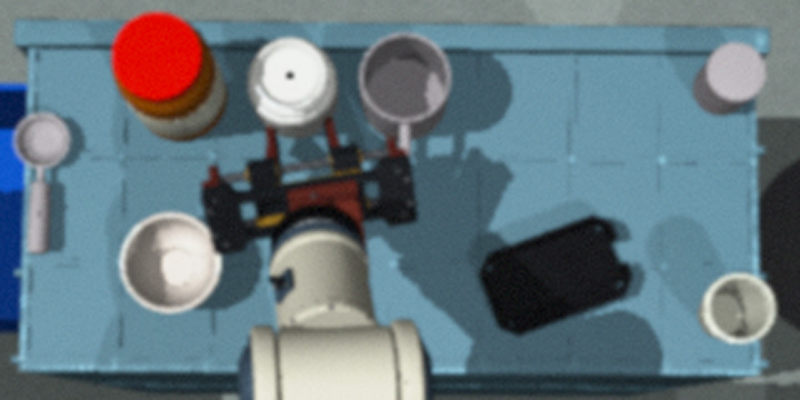

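View pics/side5.png

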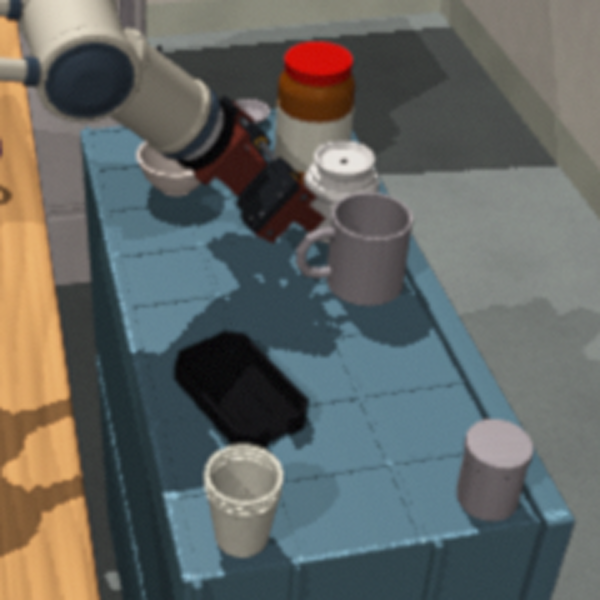

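The dispenser is in the gap at crop (290,75), about 4 mm short of the rim. I'll creep forward until the force rises.

```bash
python3 -m inch '[[0.0007,0.0007,0,0,0,0],[0.0014,0.0014,0,0,0,0],[0.0014,0.0014,0,0,0,0],[0.0021,0.0021,0,0,0,0],[0.0021,0.0021,0,0,0,0],[0.0028,0.0028,0,0,0,0],[0.0028,0.0028,0,0,0,0],[0.0028,0.0028,0,0,0,0]]'
python3 - <<'E'
from h import *
im=bot.get_image("top"); np.savez("pics/top6.npz",**im)
cv2.imwrite("pics/top6.png",cv2.resize(im["pixels"][125:205,215:345],None,fx=6,fy=6,interpolation=cv2.INTER_CUBIC))
print(bot.get_state()["contact_force"])
E
```

```text
time_s: 8.45
ee_pos: [0.6024, 0.1159, 0.0373]
tcp_rot: [0.678, -0.627, -0.326, -0.202]
contact_force: [-1.2, -0.4, 0.8]
gripper_width: 0.0438
[-1.25753357 -0.21231527  0.75501828]
```

View pics/top6.png

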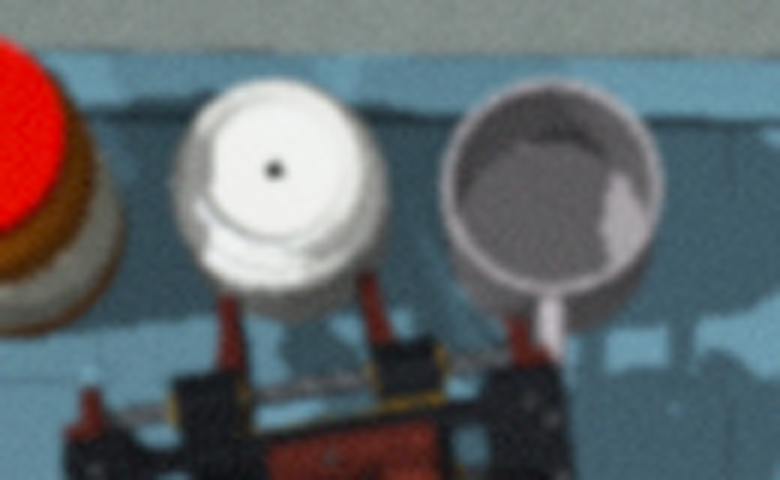

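```bash
python3 - <<'E'
from h import *
im=dict(np.load("pics/top6.npz"))
f=lambda x,y:[215+(x+.5)/6-.5,125+(y+.5)/6-.5]
print(ray(im,[f(274,170)],.088), ray(im,[f(275,105),f(700,117)],.012))
print("mug",ray(im,[f(551,188)],.085))
E
python3 -m inch '[[0.0007,0.0007,0,0,0,0],[0.0007,0.0007,0,0,0,0],[0.0014,0.0014,0,0,0,0],[0.0014,0.0014,0,0,0,0],[0.002,0.002,0,0,0,0],[0.002,0.002,0,0,0,0],[0.002,0.002,0,0,0,0],[0.002,0.002,0,0,0,0]]'
```

```text
[[0.65064396 0.12551938 0.088     ]] [[ 0.69535196  0.13145239  0.012     ]
 [ 0.69468057 -0.03300252  0.012     ]]
mug [[0.64716576 0.0246009  0.085     ]]
time_s: 9.5
ee_pos: [0.6043, 0.1166, 0.0367]
tcp_rot: [0.678, -0.628, -0.325, -0.201]
contact_force: [-15.4, -1.2, 8.2]
gripper_width: 0.0435
```

15 N wrist reaction, so the dispenser is against the rim. I'll back straight off, then retract.

```bash
python3 -m inch '[[-0.0015,-0.0015,0,0,0,0],[-0.005,-0.005,0,0,0,0],[-0.015,-0.015,0,0,0,0],[-0.022,-0.022,0,0,0,0],[-0.02,-0.06,0,0,0,0],[-0.01,-0.10,0,0,0,0],[0,-0.14,0,0,0,0],[0,-0.16,0,0,0,0]]'
python3 - <<'E'
from h import *
for n in ("top","side"):
    im=bot.get_image(n); np.savez(f"pics/{n}7.npz",**im)
    p=im["pixels"]; p=p[125:285,145:465] if n=="top" else p[140:380,240:480]
    cv2.imwrite(f"pics/{n}7.png",cv2.resize(p,None,fx=2.5,fy=2.5,interpolation=cv2.INTER_CUBIC))
print(bot.get_state())
E
```

```text
time_s: 10.5
ee_pos: [0.509, 0.0978, 0.1525]
tcp_rot: [0.679, -0.629, -0.323, -0.199]
contact_force: [-0.1, -0.2, -0.0]
gripper_width: 0.0438
{'time_s': 10.6, 'joint_positions': array([ 0.0715832 , -0.85644048,  2.26298293,  0.09833378,  0.97648545,
       -1.71120325]), 'qd': array([ 0.00086683,  0.00503473,  0.04141055,  0.00121208, -0.0205359 ,
       -0.00433038]), 'joint_torque': array([-2.56273721e-02, -1.08182949e+01, -4.36940432e+01,  3.54255075e-01,
       -3.00152600e+00,  2.72895943e-02]), 'ee_pos': array([0.51007613, 0.09801016, 0.15495326]), 'tcp_rot': array([ 0.67809703, -0.62822677, -0.32454126, -0.20047073]), 'contact_force': array([ 0.53047811, -0.84523657, -0.14604052]), 'wrist_torque': array([-0.07779097,  0.32396442, -0.0446452 ]), 'gripper_width': 0.043571619564184}
```

View pics/top7.png

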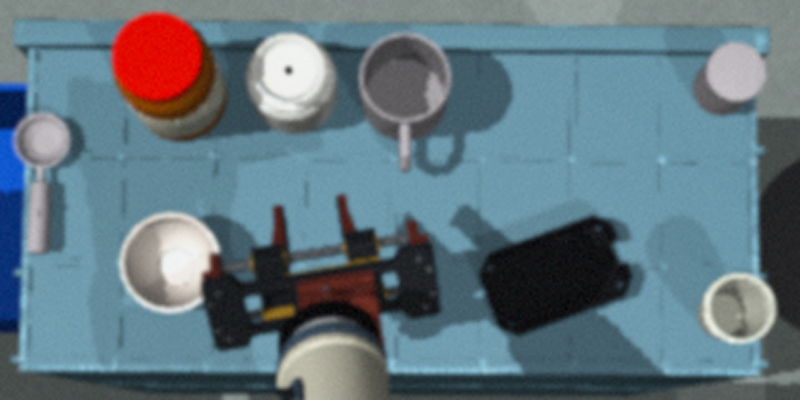

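View pics/side7.png

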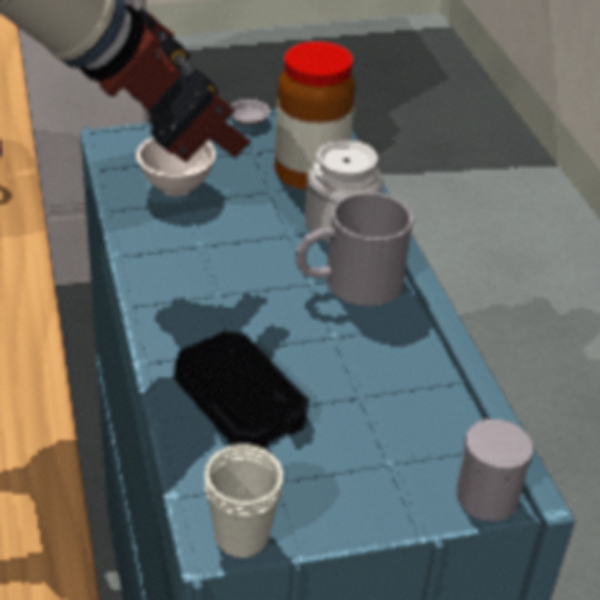

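Dispenser is at crop (289,70), upright in the gap, and everything else is unmoved. On to the spoon rest. I'll approach square to its near long side with the tool vertical, so the gripper body stays above the cups.

Run:
```python
from h import *
plan([.413,-.147,.13],.372,0)
```

```text
shift [-0.1194 -0.0799 -0.2224] turn [ 0.0222 -0.0553  0.2426] deg 45.0
axes x,y,z: [[0.709, 0.136, 0.692], [0.68, 0.13, -0.722], [-0.188, 0.982, 0.0]] t 10.6 [0.5101 0.098  0.155 ] [ 0.5 -0.8 -0.1] [ 0.07 -0.86  2.26  0.1   0.98 -1.71]
```

```bash
python3 -m inch '[[-0.02,-0.01,-0.05,0.004,-0.01,0.05],[-0.04,-0.025,-0.1,0.01,-0.02,0.1],[-0.07,-0.045,-0.15,0.015,-0.035,0.15],[-0.1,-0.065,-0.2,0.02,-0.05,0.2],[-0.12,-0.08,-0.222,0.022,-0.055,0.243],[-0.12,-0.08,-0.222,0.022,-0.055,0.243],[-0.12,-0.08,-0.222,0.022,-0.055,0.243],[-0.12,-0.08,-0.222,0.022,-0.055,0.243]]' 70
python3 - <<'E'
from h import *
plan([.413,-.147,.022],.372,0)
im=bot.get_image("top"); np.savez("pics/top8.npz",**im)
p=im["pixels"]
cv2.imwrite("pics/top8.png",cv2.resize(p[125:285,145:465],None,fx=2.5,fy=2.5,interpolation=cv2.INTER_CUBIC))
E
```

```text
time_s: 11.6
ee_pos: [0.4116, -0.1458, 0.1274]
tcp_rot: [-0.695, 0.695, 0.13, -0.132]
contact_force: [-0.2, 0.8, 0.3]
gripper_width: 0.0639
shift [ 0.0013  0.1054 -0.0017] turn [-0.0002  0.0001 -0.0011] deg 0.2
axes x,y,z: [[0.931, 0.364, -0.004], [-0.004, -0.001, -1.0], [-0.364, 0.931, 0.001]] t 11.6 [ 0.4116 -0.1458  0.1274] [-0.2  0.8  0.3] [-0.42 -0.35  1.83 -0.    1.67 -2.36]
```

View pics/top8.png

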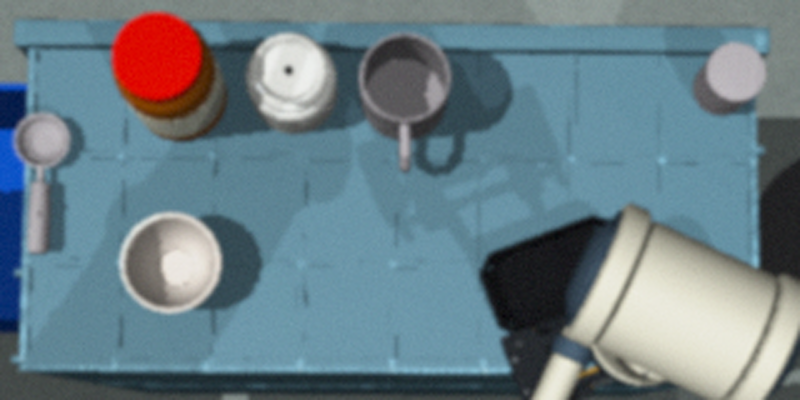

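```bash
python3 -m inch '[[0,0.03,-0.001,0,0,0],[0.001,0.06,-0.0015,0,0,0],[0.001,0.085,-0.0015,0,0,0],[0.001,0.1,-0.0015,0,0,0],[0.001,0.105,-0.0015,0,0,-0.001],[0.001,0.105,-0.0015,0,0,-0.001],[0.001,0.105,-0.0015,0,0,-0.001],[0.001,0.105,-0.0015,0,0,-0.001]]'
python3 - <<'E'
from h import *
plan([.4387,-.137,.022],.372,0)
im=bot.get_image("side"); np.savez("pics/side9.npz",**im)
p=im["pixels"]
cv2.imwrite("pics/side9.png",cv2.resize(p[140:380,240:480],None,fx=2.5,fy=2.5,interpolation=cv2.INTER_CUBIC))
E
```

```text
time_s: 12.65
ee_pos: [0.4128, -0.1482, 0.0231]
tcp_rot: [-0.695, 0.695, 0.13, -0.131]
contact_force: [-0.1, -1.0, 0.2]
gripper_width: 0.0638
shift [0.0282 0.001  0.001 ] turn [-0.0001 -0.0003 -0.0005] deg 0.1
axes x,y,z: [[0.932, 0.363, -0.002], [-0.002, -0.0, -1.0], [-0.363, 0.932, 0.0]] t 12.65 [ 0.4128 -0.1482  0.0231] [-0.1 -1.   0.2] [-0.42 -0.29  1.97 -0.    1.47 -2.36]
```

View pics/side9.png

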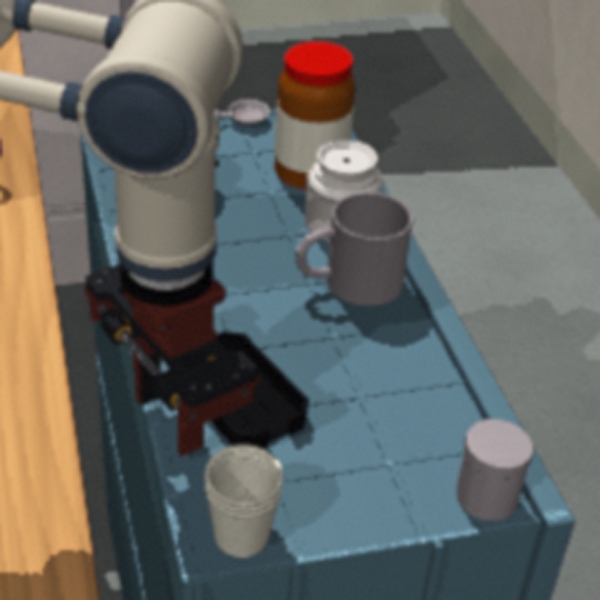

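```bash
python3 -m inch '[[0.005,0.0005,0.0005,0,0,0],[0.010,0.001,0.001,0,0,0],[0.014,0.001,0.001,0,0,0],[0.018,0.001,0.001,0,0,0],[0.022,0.001,0.001,0,0,0],[0.026,0.001,0.001,0,0,0],[0.029,0.001,0.001,0,0,0],[0.029,0.001,0.001,0,0,0]]'
cat >> h.py <<'E'
def arc(C0,yaw0,C1,yaw1,n,off=.05):
    s=bot.get_state(); Rc=quat(s["tcp_rot"])
    for k in range(1,n+1):
        t=k/n; C=np.array(C0)*(1-t)+np.array(C1)*t; h=yaw0*(1-t)+yaw1*t
        P=np.r_[C-off*np.array([np.cos(h),np.sin(h)]),.022]
        _,_,(rv,_)=target(h,0)
        print(k,Rc.inv().apply(P-s["ee_pos"]).round(4).tolist(),(rv/np.pi).round(4).tolist())
E
python3 - <<'E'
from h import *
plan([.4387,-.137,.022],.372,0)
for n in ("top","side"):
    im=bot.get_image(n); np.savez(f"pics/{n}10.npz",**im)
    p=im["pixels"]; p=p[125:285,145:465] if n=="top" else p[140:380,240:480]
    cv2.imwrite(f"pics/{n}10.png",cv2.resize(p,None,fx=2.5,fy=2.5,interpolation=cv2.INTER_CUBIC))
arc([.486,-.1185],.372,[.56,-.118],.19,8)
E
```

```text
time_s: 13.7
ee_pos: [0.4391, -0.1364, 0.0211]
tcp_rot: [0.695, -0.695, -0.13, 0.132]
contact_force: [0.5, 0.4, -0.6]
gripper_width: 0.0638
shift [-0.0006 -0.0009 -0.0004] turn [-0.0004 -0.0002 -0.0008] deg 0.2
axes x,y,z: [[0.932, 0.363, -0.003], [-0.003, 0.0, -1.0], [-0.363, 0.932, 0.001]] t 13.7 [ 0.4391 -0.1364  0.0211] [ 0.5  0.4 -0.6] [-0.37 -0.23  1.92 -0.    1.45 -2.32]
1 [0.009, -0.0009, -0.0025] [-0.0004, 0.007, -0.0008]
2 [0.0177, -0.0009, -0.0047] [-0.0004, 0.0142, -0.0008]
3 [0.0264, -0.0009, -0.0069] [-0.0004, 0.0215, -0.0009]
4 [0.0351, -0.001, -0.009] [-0.0004, 0.0287, -0.0009]
5 [0.0439, -0.001, -0.0112] [-0.0003, 0.036, -0.0009]
6 [0.0527, -0.001, -0.0134] [-0.0003, 0.0432, -0.0009]
7 [0.0615, -0.001, -0.0155] [-0.0003, 0.0504, -0.0009]
8 [0.0703, -0.0011, -0.0177] [-0.0003, 0.0577, -0.0009]
```

View pics/top10.png

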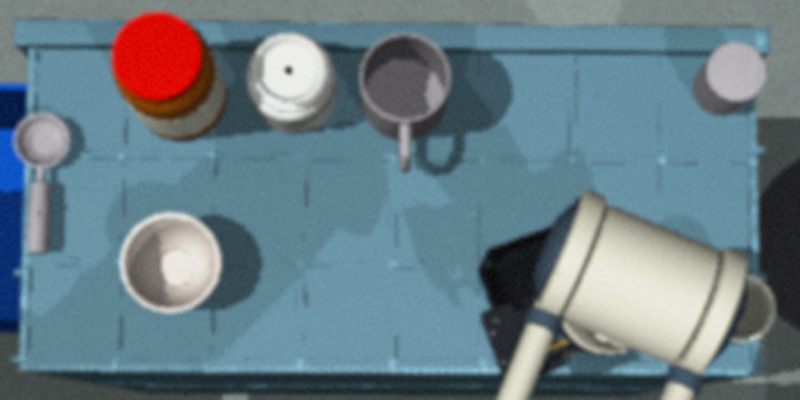

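View pics/side10.png

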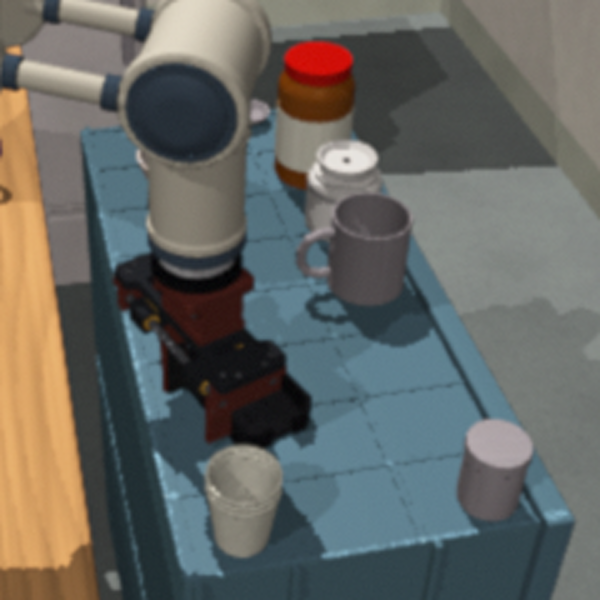

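At contact and square to the near side. Next I'll push along an arc that takes out the skew.

```bash
python3 -m inch '[[0.009,-0.0005,-0.0022,0,0.007,0],[0.0177,-0.001,-0.0045,0,0.0142,-0.001],[0.0264,-0.001,-0.0067,0,0.0215,-0.001],[0.0351,-0.001,-0.009,0,0.0287,-0.001],[0.0439,-0.001,-0.011,0,0.036,-0.001],[0.0527,-0.001,-0.0133,0,0.0432,-0.001],[0.0615,-0.001,-0.0155,0,0.0504,-0.001],[0.0703,-0.001,-0.0177,0,0.0577,-0.001]]'
python3 - <<'E'
from h import *
print(bot.get_state()["ee_pos"])
for n in ("top","side"):
    im=bot.get_image(n); np.savez(f"pics/{n}11.npz",**im)
    p=im["pixels"]; p=p[125:285,145:465] if n=="top" else p[140:380,240:480]
    cv2.imwrite(f"pics/{n}11.png",cv2.resize(p,None,fx=2.5,fy=2.5,interpolation=cv2.INTER_CUBIC))
arc([.56,-.118],.19,[.625,-.1175],.0143,8)
E
```

```text
time_s: 14.8
ee_pos: [0.5114, -0.1274, 0.0219]
tcp_rot: [0.704, -0.704, -0.067, 0.066]
contact_force: [-1.2, 1.7, 0.7]
gripper_width: 0.0641
[ 0.51144219 -0.12737493  0.02191443]
1 [0.0071, -0.0, -0.0003] [-0.0003, 0.0068, 0.0003]
2 [0.0151, -0.0, -0.0007] [-0.0003, 0.0138, 0.0003]
3 [0.0232, -0.0, -0.0011] [-0.0003, 0.0208, 0.0003]
4 [0.0313, -0.0, -0.0014] [-0.0003, 0.0278, 0.0003]
5 [0.0394, 0.0, -0.0018] [-0.0003, 0.0348, 0.0003]
6 [0.0475, 0.0, -0.0022] [-0.0003, 0.0418, 0.0003]
7 [0.0556, 0.0, -0.0026] [-0.0003, 0.0488, 0.0003]
8 [0.0638, 0.0, -0.003] [-0.0003, 0.0558, 0.0003]
```

View pics/top11.png

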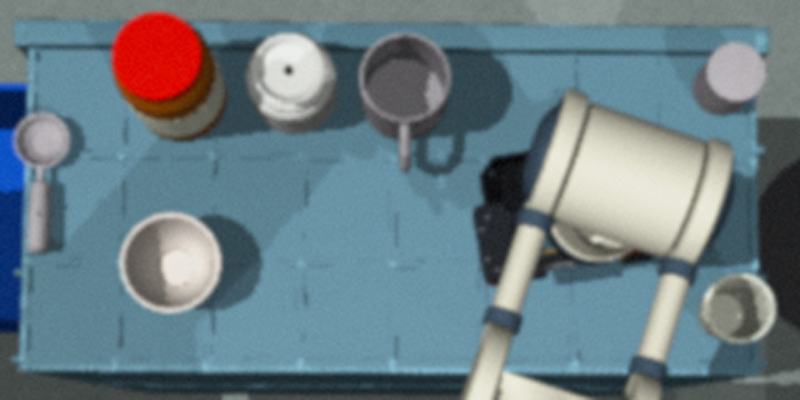

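View pics/side11.png

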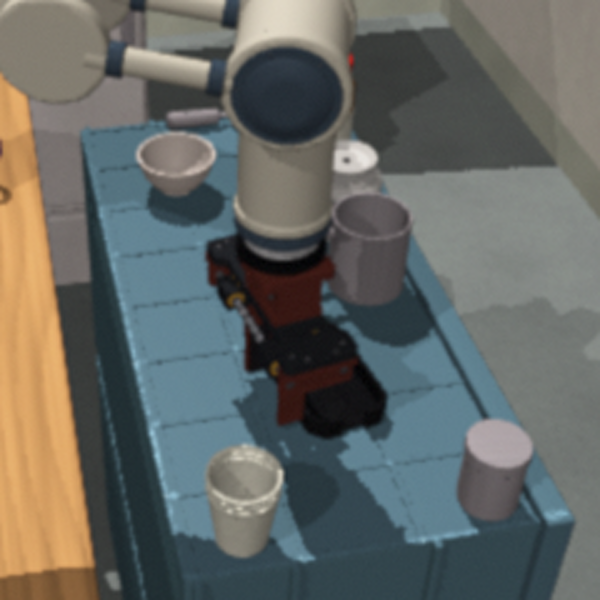

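```bash
python3 -m inch '[[0.007,0,-0.0003,0,0.0068,0],[0.015,0,-0.0007,0,0.0138,0],[0.023,0,-0.001,0,0.0208,0],[0.031,0,-0.0014,0,0.0278,0],[0.0394,0,-0.0018,0,0.0348,0],[0.0475,0,-0.0022,0,0.0418,0],[0.0556,0,-0.0026,0,0.0488,0],[0.0638,0,-0.003,0,0.0558,0]]'
python3 - <<'E'
from h import *
for n in ("top","side"):
    im=bot.get_image(n); np.savez(f"pics/{n}12.npz",**im)
    p=im["pixels"]; p=p[125:285,145:465] if n=="top" else p[140:380,240:480]
    cv2.imwrite(f"pics/{n}12.png",cv2.resize(p,None,fx=2.5,fy=2.5,interpolation=cv2.INTER_CUBIC))
plan([.600,-.117,.022],.0143,0)
E
```

```text
time_s: 15.9
ee_pos: [0.5746, -0.1183, 0.022]
tcp_rot: [0.707, -0.707, -0.005, 0.005]
contact_force: [-1.3, -0.5, -0.5]
gripper_width: 0.0637
shift [0.0251 0.     0.0009] turn [-0.0003 -0.      0.0002] deg 0.1
axes x,y,z: [[1.0, 0.014, 0.001], [0.001, 0.001, -1.0], [-0.014, 1.0, 0.001]] t 16.0 [ 0.5749 -0.1182  0.022 ] [-0.6 -0.   0.4] [-0.26  0.12  1.58  0.    1.44 -1.85]
```

View pics/top12.png

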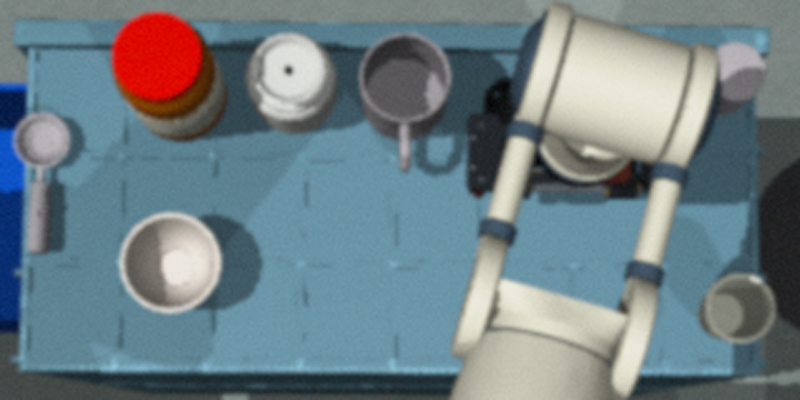

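View pics/side12.png

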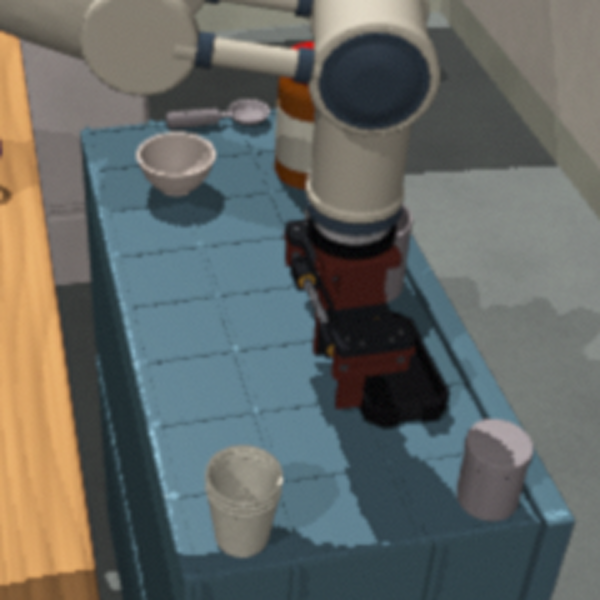

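The rest is square, about 30 mm short of the rim. I'll move 25 mm, then creep.

```bash
python3 -m inch '[[0.005,0,0,0,0,0],[0.010,0,0,0,0,0],[0.015,0,0,0,0,0],[0.019,0,0,0,0,0],[0.022,0,0,0,0,0],[0.024,0,0,0,0,0],[0.026,0,0,0,0,0],[0.026,0,0,0,0,0]]'
python3 -m inch '[[0.001,0,0,0,0,0],[0.001,0,0,0,0,0],[0.002,0,0,0,0,0],[0.002,0,0,0,0,0],[0.003,0,0,0,0,0],[0.003,0,0,0,0,0],[0.003,0,0,0,0,0],[0.003,0,0,0,0,0]]'
```

```text
time_s: 17.0
ee_pos: [0.6003, -0.118, 0.022]
tcp_rot: [0.707, -0.707, -0.005, 0.005]
contact_force: [0.2, 0.6, -0.5]
gripper_width: 0.0637
time_s: 18.0
ee_pos: [0.6031, -0.1179, 0.022]
tcp_rot: [0.707, -0.707, -0.005, 0.005]
contact_force: [-0.5, -0.6, 1.1]
gripper_width: 0.0637
```

```bash
python3 -m inch '[[0.001,0,0,0,0,0],[0.001,0,0,0,0,0],[0.001,0,0,0,0,0],[0.002,0,0,0,0,0],[0.002,0,0,0,0,0],[0.002,0,0,0,0,0],[0.002,0,0,0,0,0],[0.002,0,0,0,0,0]]'
```

```text
time_s: 19.0
ee_pos: [0.6032, -0.118, 0.022]
tcp_rot: [0.708, -0.707, -0.003, 0.007]
contact_force: [-10.8, -0.1, 6.0]
gripper_width: 0.0638
```

```bash
python3 -c "
from h import *
print(bot.get_state()['wrist_torque'],bot.get_state()['contact_force'])"
python3 -m inch '[[-0.003,0,0,0,0,0],[-0.01,0,0,0,0,0],[-0.03,0,0,0,0,0],[-0.05,0,0,0,0,0],[-0.06,-0.05,0,0,0,0],[-0.07,-0.1,0,0,0,0],[-0.11,-0.13,0,0,0,0],[-0.16,-0.15,0,0,0,0]]'
python3 - <<'E'
from h import *
for n in ("top","side"):
    im=bot.get_image(n); np.savez(f"pics/{n}13.npz",**im)
    p=im["pixels"]; p=p[125:285,145:465] if n=="top" else p[140:380,240:480]
    cv2.imwrite(f"pics/{n}13.png",cv2.resize(p,None,fx=2.5,fy=2.5,interpolation=cv2.INTER_CUBIC))
E
```

```text
[ 0.08297813  1.70826808 -0.01973606] [-10.80231325  -0.09767126   6.02597542]
time_s: 20.0
ee_pos: [0.4446, -0.1205, 0.1739]
tcp_rot: [-0.707, 0.707, 0.006, -0.004]
contact_force: [-0.8, 0.1, -0.1]
gripper_width: 0.0637
```

View pics/top13.png

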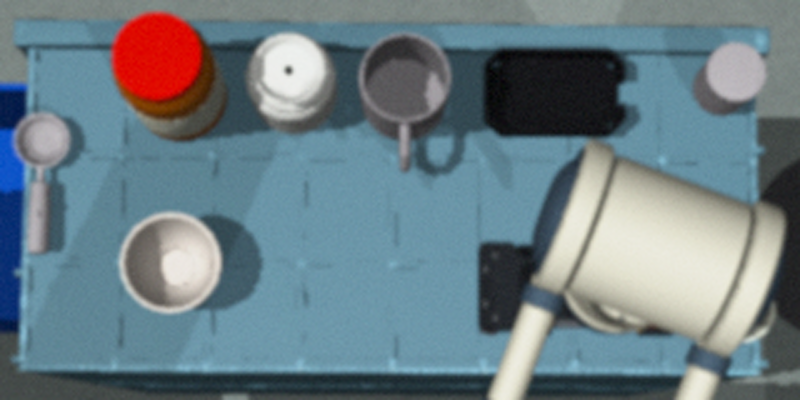

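View pics/side13.png

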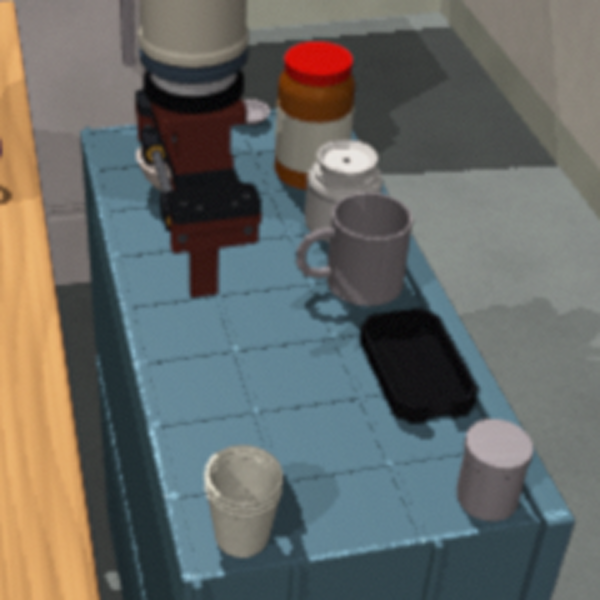

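Run:
```python
from h import *
im=dict(np.load("pics/top13.npz")); p=im["pixels"]; p0=np.load("pics/top0.npz")["pixels"]
m=(p.max(2)<45).astype(np.uint8); m[:, :330]=0; m[:,410:]=0; m[:135]=0; m[183:]=0
cs,_=cv2.findContours(m,cv2.RETR_EXTERNAL,cv2.CHAIN_APPROX_NONE); c=max(cs,key=cv2.contourArea)
w=ray(im,c[:,0,:],.011)[:,:2].astype(np.float32)*1000
print(cv2.minAreaRect(w), cv2.boxPoints(cv2.minAreaRect(w)).round(1).tolist())
# straight front edge (near rim) and near edge fits in pixels
ys={}
for u in range(348,388):
    v=np.where(m[:,u])[0]; ys[u]=(v.min(),v.max())
u=np.array(list(ys)); a=np.array(list(ys.values()))
print("slopes far, near",np.polyfit(u,a[:,0],1)[0],np.polyfit(u,a[:,1],1)[0])
g=cv2.cvtColor(p,cv2.COLOR_BGR2GRAY).astype(float)
r=[]; uu=range(250,450)
for x in range(330,450,1):
    if 340<x<400 or x>420: continue
g=cv2.GaussianBlur(g,(0,0),1)
f=lambda x,y:[145+(x+.5)/2.5-.5,125+(y+.5)/2.5-.5]
print("disp",ray(im,[f(289,70)],.088))
k=lambda q:cv2.cvtColor(q,cv2.COLOR_BGR2GRAY).astype(np.float32)
for n,(x,y,ww,hh) in dict(jar=(185,128,55,55),mug=(288,135,40,60),tin=(420,140,36,32),bowl=(190,206,46,48),spoon=(150,168,25,62)).items():
    t=k(p0)[y:y+hh,x:x+ww]; r=cv2.matchTemplate(k(p)[y-3:y+hh+3,x-3:x+ww+3],t,cv2.TM_CCOEFF_NORMED)
    print(n,np.array(cv2.minMaxLoc(r)[3])-3, r.max().round(3), r[3,2:5].round(3),r[2:5,3].round(3))
```

```text
((655.8367919921875, -115.77364349365234), (78.0369644165039, 128.6241912841797), 1.3458596467971802) [[615.2999877929688, -52.400001525878906], [618.2999877929688, -181.0], [696.4000244140625, -179.1999969482422], [693.2999877929688, -50.599998474121094]]
slopes far, near 0.00712945590994472 1.4243768385650633e-15
disp [[0.65112844 0.12542356 0.088     ]]
jar [0 0] 0.96 [0.94 0.96 0.95] [0.924 0.96  0.929]
mug [0 0] 0.935 [0.877 0.935 0.859] [0.901 0.935 0.867]
tin [0 0] 0.998 [0.97  0.998 0.97 ] [0.956 0.998 0.954]
bowl [0 0] 0.961 [0.914 0.961 0.912] [0.926 0.961 0.917]
spoon [0 0] 0.991 [0.928 0.991 0.918] [0.975 0.991 0.969]
```

Run:
```python
from h import *
p=np.load("pics/top13.npz")["pixels"]
cv2.imwrite("pics/z13.png",cv2.resize(p[128:188,330:430],None,fx=8,fy=8,interpolation=cv2.INTER_CUBIC))
```

```text
(no output)
```

View pics/z13.png

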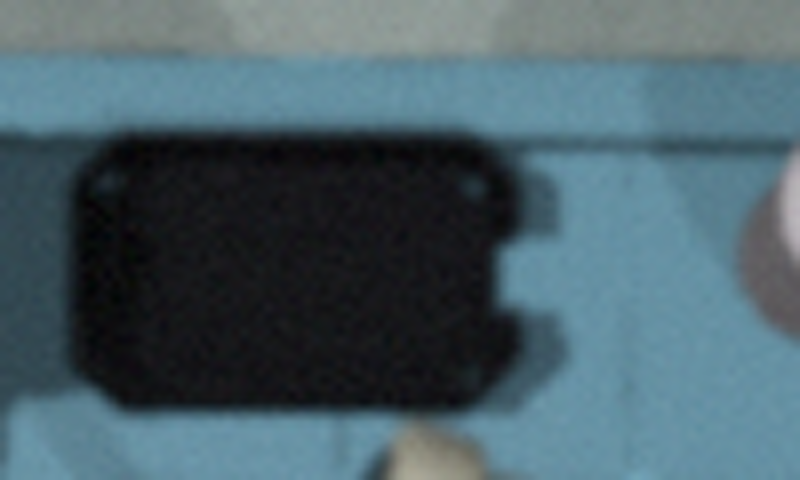

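The rest lies flush along the rim with no visible gap or tilt, and the arm is clear. I'll hand in.

```bash
python3 -c "
from h import *
print(bot.job_done()); s=bot.get_state(); print(s['time_s'],s['contact_force'])"
```

```text
the job is handed in; nothing more can be done
None
the job is handed in; nothing more can be done
```

I pushed both objects back against the far rim in the order asked, without gripping or lifting either, and handed the job in at about 20 s of the 61 s allowed.

- **Dispenser:** I slid it with a low two-finger cradle into the gap between jar and mug until the wrist force reached about 15 N at the rim. The last check put its centre at (0.651, 0.125) m against a target of (0.652, 0.126), standing upright with the pump never touched.
- **Spoon rest:** I slid it back along an arc that took out its skew, until the wrist force reached about 11 N at the rim. The last check put its centre at (0.656, -0.116) m. Its long side was within about 0.5° of the rim and no gap was visible.
- **Everything else:** The jar, mug, tin, bowl and teaspoon match their starting image positions to within a pixel. The arm hid the cups in the last top view; in the side view they look unmoved.
- **One deviation:** While tilting the tool during the dispenser push, the third joint read 2.46 rad, exactly its stated limit. The tool ran about 18 mm further than I commanded, and no collision or tipping showed.

No check failed or disagreed beyond that. The state could not be read after the hand-in, so the final second is unconfirmed.

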